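# Stand the slumped bottle up in the deep bin

### The job

One of the two small bottles in the deep grey three-slot bin has slumped over and leans on the bin's rim. Tip it upright so that it stands by itself on the bottom of its own slot, without taking it out of the bin and without dropping it. Leave the bottle that already stands in the bin where it is.

Things in the scene. Friction and masses are not known exactly. Their poses are not given: they have to be found in the camera images.
- bin: Fixed grey plastic bin, 158 mm (own x, roughly away from the robot) by 246 mm (y), 175 mm high, open on top. Origin: centre of its underside, z up. Walls 6 mm thick. Three slots side by side, centred at y = -80, 0, +80 mm, each 146 mm (x) by 74 mm (y) inside, floor 26 mm above the origin. One bottle in each outer slot, either way round; only low scraps in the middle one.
- fallen_center (a point): The slumped pale green glass bottle, no capsule, 240 mm long, under 0.5 kg: body 60 mm across up to 148 mm from the base, then a neck 28 mm across. Point on its axis 120 mm from the base; z axis runs from base to mouth. At the start it leans about 35 degrees towards the bin's +x, foot on the slot floor near the slot's -x end, neck lying on the +x wall's top edge and sticking out above.
- fallen_neck (a point): Point on the slumped bottle's axis in its neck, 210 mm from the base and 30 mm below the mouth, a good place to pinch (28 mm across). Same axes as fallen_center.
- standing_center (a point): The other bottle, of the same shape and size but with a red capsule over its neck, already standing upright in the other outer slot. This point is on its axis, 120 mm above its base; z along the bottle to the mouth. To be left alone.
Things that resemble listed ones, but are neither listed nor needed, are in the scene too. Leave any black look-alike of the part that bears standing_center alone.

How it is judged:
By the outcome, as a careful person would: the job done as asked, in the order asked, and still so for the second after the job is handed in, with the robot touching nothing.
It also fails if it takes over 32 s, if anything falls off the work surface, if the arm or the gripper's body presses on something with over 40 N, if the wrist force passes 120 N, or if a joint passes its speed limit or range.

### The arm

A 7-joint arm with a two-finger parallel gripper is mounted at the origin on a cart in front of the work surface, level with it; the furniture and walls round the work are solid. World frame = base frame: x ahead of the robot, y to its left, z up, the work surface at z = 0. Lengths are in m, angles in rad, forces in N, time in s.
With the tool pointing down it reaches from about 0.425 to 0.875 m from the base axis. Payload 9.9 kg.
Tool frame: the origin (TCP) lies midway between the tips of the shut fingers; the grasp point (between the pads) lies 19 mm behind it (ctrl.grip_point_offset is the distance from the TCP to the grasp point, in m); x points along the fingers, y is the direction in which the jaws open and shut, and the axes are right-handed (so a half turn about x gives the same grasp; the last joint's range is limited). The gripper opens to 85 mm and grips with 20 to 120 N. Pads are 22 mm wide; open, the fingers measure 114 mm over their backs; the gripper's body (76 mm by 85 mm) begins 54 mm behind the grasp point. The pads swing forward as they close: fully open they stand 13 mm farther back than shut.
Start: joints at [-1.362, 0.576, 0.025, 1.437, -0.015, 1.129, -0.057], TCP at [0.195, 0.646, 0.231] pointing down, gripper open.
Joint ranges: [-2.76, 2.76], [-0.34, 2.15], [-1.52, 1.57], [0.19, 2.46], [-1.09, 4.23], [0.17, 1.99], [-2.82, 2.82]. Speed limits (rad/s): [2.22, 2.22, 3.01, 3.01, 3.14, 3.14, 3.14].

### API

Orientations are given as a rotation vector (axis times angle).
In Python, from plant import ctrl gives the robot as it stands.
- The arm moves only by the shell command python3 -m crank 'ROWS' [FORCE]. ROWS is JSON, a list of rows, each an object of numbers: "dx", "dy", "dz": the shift along the tool's x, y, z in mm; "spin": the turn about the tool's x in rad; "grip": the closure, from -1 (fully open) to 1 (shut). A call has 1 to 5 rows; each row is the pose to reach, as a shift and turn from the pose measured when the call began, along the tool's axes at that moment; what a row does not reach only later rows make up. A row lasts 1/12 s, in which the tool goes at most 41.7 mm and 7.16 degrees, less where a joint would pass 70% of its speed; a pose out of reach is approached as far as the arm can. A call with a gripper value outside its range is refused whole. The fingers move at their own pace and stop on an object; FORCE is the grip in N (left out, the last holds). Time passes only in rows, so rows that repeat a pose let the fingers close. It gives the time, the measured TCP pose, the force and the opening at its end, in the units of the state.
- ctrl.get_obs(): the state, without advancing time (a new reading comes with each control period).
- ctrl.snapshot(name): name is "scene" or "top"; returns a dict with "frame" (384x512x3 uint8, red, green, blue), "vfov" (degrees; the focal length in pixels is half the picture's height over the tangent of half this angle, whatever the lens; pixels are square), "cx", "cy" (the principal point, pixels), "R" (3x3) and "t" (3): a world point X has camera coordinates R X + t. Camera axes: x right, y down, z forward; pixel columns grow to the right and rows downward; lengths in m; the calibration is good to about 2 mm. A picture is of the moment at which its call begins. There is no depth.
- ctrl.finish_job(): hands the job in, once; it reports no verdict.
Trained networks look in a picture, given as the dict that the camera call returned (one of the last four; its "shot" number tells which), for a name from the list of things; names that differ only in an ending like _2 or _b are one class to them, and where a whole thing is asked for, a point or a joint stands for the part that bears it (a point fixed in the world has none). Each returns a list of dicts, best first, with "confidence" (0 to 1); they miss things now and then, are a little off and sometimes report something else, mostly with a low value. They report only what shows in the picture. A call takes as long as a camera call. They do not tell look-alikes from the thing itself.
- ctrl.find_in(picture, query): "position" ([column, row] in pixels, amid what is visible of it).
The state is a dict: "t": time; "joints": joint angles; "joint_vel": joint speeds; "joint_torque": joint torques, N m; "tcp_pos": TCP position; "eef_rot": TCP orientation; "contact_force": force on the tool from outside, world axes, zero at the start; "torque": the same for the moment, N m; "width": finger opening in m.
Only numpy, scipy, OpenCV 4.12 (cv2) and the standard library are available. Lean on these libraries where they do the work, as an engineer would, in place of code of your own. Each camera call takes 0.05 s, during which the arm holds its last target.

## Working session

There is one attempt and no reset: what is moved stays moved. The work goes in short steps, Python scripts to look and compute and a shell command to move; the robot and the scene stay as the last step left them, time stands still between calls to the robot, and variables do not carry over. Pictures are saved under pics/ and viewed, and the job is handed in when it is done.

```bash
ls; mkdir -p pics
python3 - <<'E'
from plant import ctrl
import cv2
o=ctrl.get_obs()
for k,v in o.items(): print(k,v)
for n in ("scene","top"):
    p=ctrl.snapshot(n)
    cv2.imwrite(f"pics/{n}0.png",p["frame"][:,:,::-1])
    print(n,p["vfov"],p["cx"],p["cy"],p["R"],p["t"],p.keys())
    for q in ("bin","fallen_center","fallen_neck","standing_center"):
        print(q,ctrl.find_in(p,q))
E
```

```text
pics
t 0.0
joints [-1.3618198   0.57653385  0.02481424  1.43794137 -0.01499913  1.12899
 -0.05649966]
joint_vel [ 0.00195854  0.0004128  -0.00014693 -0.00049327  0.00148249 -0.00133405
 -0.00206327]
joint_torque [-4.75129491e-04 -7.65740919e+01  2.25024283e+00 -2.85988909e+01
  1.53468281e-02  1.25612624e-02  3.46899725e-06]
tcp_pos [0.19465701 0.64583423 0.23042904]
eef_rot [ 0.22843355  1.55873169 -0.23107964]
contact_force [-0.09516979  0.49769342 -0.15259858]
torque [ 0.00502354 -0.00753204  0.00176638]
width 0.0856561118931087
scene 45.90298804307099 260.718204507491 186.33204517389612 [[-0.68928775 -0.72448491 -0.0020037 ]
 [-0.34184219  0.32767067 -0.88078139]
 [ 0.63876938 -0.60642687 -0.47351888]] [0.3978194  0.28747446 0.67281124] dict_keys(['frame', 'vfov', 'cx', 'cy', 'R', 't', 'shot'])
bin [{'position': [301.9, 210.0], 'confidence': 0.77}]
fallen_center [{'position': [305.9, 148.7], 'confidence': 0.66}]
fallen_neck [{'position': [309.2, 145.4], 'confidence': 0.83}]
standing_center [{'position': [185.5, 220.8], 'confidence': 0.87}, {'position': [293.5, 181.7], 'confidence': 0.71}]
top 49.29522917295658 249.92261870191075 191.67225839454056 [[-0.00118883 -0.99996616 -0.00814025]
 [-0.98173673  0.0027157  -0.19022516]
 [ 0.19024082  0.00776544 -0.98170674]] [0.04471296 0.53268914 0.91662838] dict_keys(['frame', 'vfov', 'cx', 'cy', 'R', 't', 'shot'])
bin [{'position': [277.9, 209.9], 'confidence': 0.75}]
fallen_center [{'position': [321.5, 203.7], 'confidence': 0.64}]
fallen_neck [{'position': [323.0, 198.2], 'confidence': 0.79}]
standing_center [{'position': [245.7, 232.0], 'confidence': 0.85}, {'position': [181.3, 169.7], 'confidence': 0.72}]
```

View pics/scene0.png

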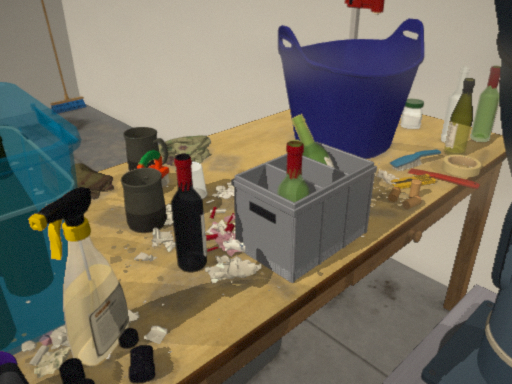

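View pics/top0.png

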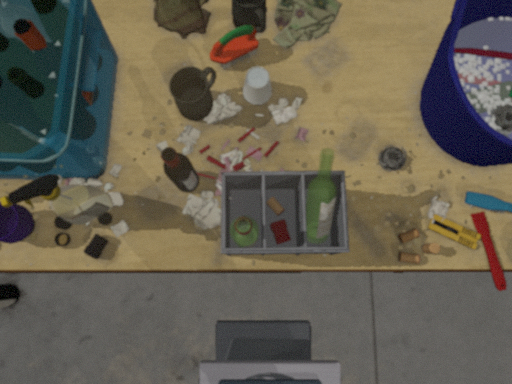

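Run:
```python
import cv2,numpy as np
a=cv2.imread("pics/top0.png")[140:265,205:365]
b=cv2.imread("pics/scene0.png")[100:290,220:390]
cv2.imwrite("pics/c_top.png",cv2.resize(a,None,fx=4.5,fy=4.5,interpolation=cv2.INTER_CUBIC))
cv2.imwrite("pics/c_scene.png",cv2.resize(b,None,fx=3,fy=3,interpolation=cv2.INTER_CUBIC))
```

```text
(no output)
```

View pics/c_top.png

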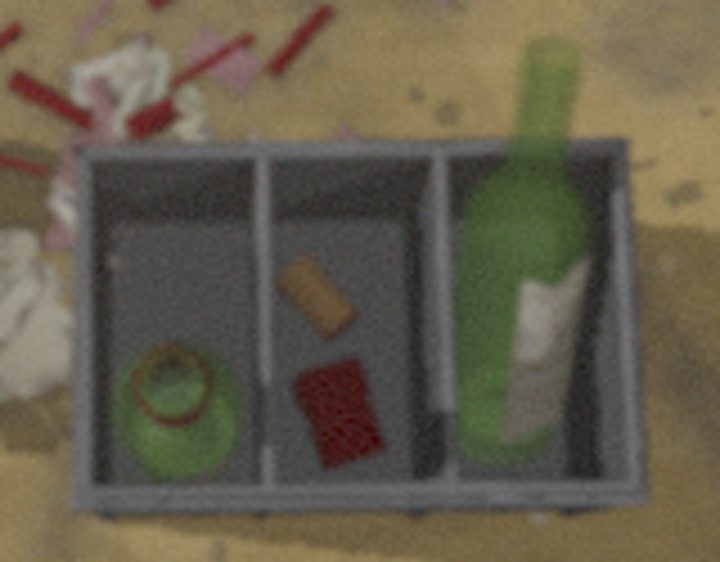

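View pics/c_scene.png

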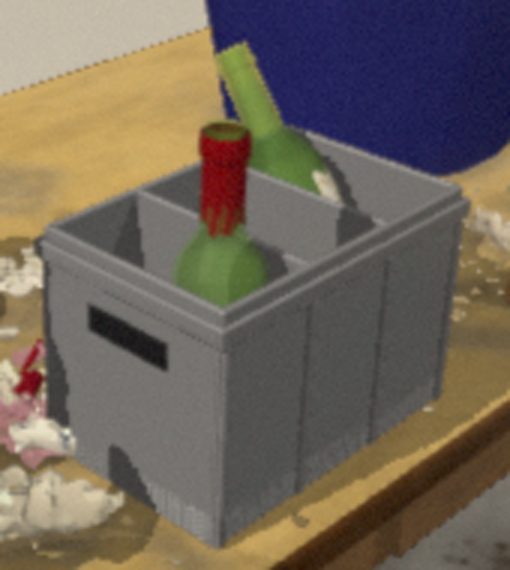

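```bash
cat > h.py <<'E'
import numpy as np, cv2
from scipy.optimize import least_squares
from scipy.spatial.transform import Rotation as Rn
def K(p):
    f=p["frame"].shape[0]/2/np.tan(np.radians(p["vfov"])/2); return f
def proj(p,X):
    c=np.asarray(X)@p["R"].T+p["t"]; f=K(p)
    return np.stack([p["cx"]+f*c[...,0]/c[...,2],p["cy"]+f*c[...,1]/c[...,2]],-1)
def tri(ps,uvs):
    r=least_squares(lambda X:np.concatenate([proj(p,X)-u for p,u in zip(ps,uvs)]),[0.5,0,0.1])
    return r.x,r.fun
E
python3 - <<'E'
from plant import ctrl
from h import *
S=ctrl.snapshot("scene");T=ctrl.snapshot("top")
import pickle;pickle.dump((S,T),open("cams.pkl","wb"))
ct=lambda a:np.array(a)/4.5+[205,140]
cs=lambda a:np.array(a)/3+[220,100]
top=ct([[75,143],[628,140],[647,503],[70,507]])
loc=np.array([[79,123],[79,-123],[-79,-123],[-79,123]])/1000
sc=cs([[42,232],[222,325],[468,200]]); si=[0,3,2]
def P(v,l,z):
    c,s=np.cos(v[2]),np.sin(v[2]); return np.c_[l@np.array([[c,s],[-s,c]])+v[:2],np.full(len(l),z)]
def res(v):
    return np.r_[(proj(T,P(v,loc,.175))-top).ravel(),(proj(S,P(v,loc[si],.175))-sc).ravel()]
r=least_squares(res,[0.5,0,0]);print("bin",r.x,r.fun.round(1))
print("bin base near corner scene",proj(S,P(r.x,loc[[3]],0)), cs([220,548]))
v=r.x
slot=P(v,np.array([[0,-.08],[-.073,-.117],[-.073,-.043],[.073,-.117],[.073,-.043],[0,.08]]),.026);print(slot.round(4))
m,e=tri([T,S],[ct([551,47]),cs([238,52])]);print("mouth",m,e)
# shoulder/neck start midpoint top crop(533,165), scene (267,128)
n,e=tri([T,S],[ct([537,165]),cs([266,128])]);print("neckstart",n,e)
print("n",tri([T,S],[[323,198.2],[309.2,145.4]]))
print("stand mouth",tri([T,S],[ct([172,372]),cs([226,133])]))
d=(m-n)/np.linalg.norm(m-n);print(d,np.linalg.norm(m-n),"base from mouth",m-.24*d)
E
```

```text
bin [ 0.46766908 -0.02332303  0.00121994] [ 0.1  1.7 -1.4  1.9 -2.  -0.1  0.4 -0.6  0.1 -1.7  0.3 -2.7 -0.1 -3.6]
bin base near corner scene [[291.20778052 285.00347098]] [293.33333333 282.66666667]
[[ 0.4678 -0.1033  0.026 ]
 [ 0.3948 -0.1404  0.026 ]
 [ 0.3947 -0.0664  0.026 ]
 [ 0.5408 -0.1402  0.026 ]
 [ 0.5407 -0.0662  0.026 ]
 [ 0.4676  0.0567  0.026 ]]
mouth [ 0.57326848 -0.10706375  0.23628407] [ 1.20077994  1.46361153 -2.16017996 -0.32761688]
neckstart [ 0.53629871 -0.10591243  0.1872373 ] [ 0.07483666  0.09450233 -0.13095418 -0.01720959]
n (array([ 0.50277722, -0.09275173,  0.19290938]), array([-4.21998659, -5.43545154,  7.34707918,  0.88314095]))
stand mouth (array([0.43482825, 0.05299158, 0.26117716]), array([ 0.55354022,  0.6769299 , -0.85283009, -0.12772344]))
[ 0.60181701 -0.01874199  0.79841407] 0.061430251405949474 base from mouth [ 0.4288324  -0.10256567  0.0446647 ]
```

```bash
cat >> h.py <<'E'
def tool(o): return Rn.from_rotvec(o["eef_rot"]).as_matrix()
def togo(o,target,yaxis=(0,1,0)):
    R=tool(o); d=R.T@(np.asarray(target)-o["tcp_pos"])*1000
    y=R.T@np.asarray(yaxis,float); a=np.arctan2(y[2],y[1]); a=(a+np.pi/2)%np.pi-np.pi/2
    return d.round(1), round(a,3)
E
python3 - <<'E'
from plant import ctrl
from h import *
o=ctrl.get_obs();print(tool(o).round(3),ctrl.grip_point_offset)
print(togo(o,[.195,.646,.40]),togo(o,[.40,.35,.40]),togo(o,[.55,-.106,.40]))
E
```

```text
[[ 0.     0.289  0.957]
 [-0.     0.957 -0.289]
 [-1.    -0.     0.   ]] 0.0187
(array([-168.7,   -0.2,    0.2]), np.float64(-0.293)) (array([-168.7, -224.4,  282. ]), np.float64(-0.293)) (array([-168.7, -617.7,  557.2]), np.float64(-0.293))
```

```bash
python3 -m crank '[{"dx":-40,"grip":-1},{"dx":-80,"grip":-1},{"dx":-120,"grip":-1},{"dx":-150,"grip":-1},{"dx":-150,"grip":-1}]' 20
python3 -c "
from plant import ctrl
from h import *
o=ctrl.get_obs();print(o['t'],o['joints'].round(3),o['contact_force'].round(1))
print(togo(o,[.40,.40,.40]),togo(o,[.55,-.106,.38]))"
```

```text
0.6 [-1.362  0.576  0.025  1.437 -0.015  1.129 -0.057] [-0.2  0.9  0.3]
(array([-168.7, -176.6,  267.5]), np.float64(-0.293)) (array([-148.7, -617.7,  557.2]), np.float64(-0.293))validation failed for argument at $[0]...
```

```bash
python3 -m crank '[{"dx":-40,"dy":0,"dz":0,"spin":0,"grip":-1},{"dx":-80,"dy":0,"dz":0,"spin":0,"grip":-1},{"dx":-120,"dy":0,"dz":0,"spin":0,"grip":-1},{"dx":-150,"dy":0,"dz":0,"spin":0,"grip":-1},{"dx":-150,"dy":0,"dz":0,"spin":0,"grip":-1}]' 20
python3 -c "
from plant import ctrl
from h import *
o=ctrl.get_obs();print(o['t'],o['joints'].round(3),o['contact_force'].round(1))
print(togo(o,[.40,.40,.40]),togo(o,[.55,-.106,.38]))"
```

```text
t: 1.02
tcp_pos: [0.1955, 0.648, 0.389]
eef_rot: [0.239, 1.557, -0.221]
contact_force: [0.4, 0.3, 0.0]
width: 0.0856
1.0167 [-1.367  0.5    0.038  1.154 -0.018  1.477 -0.055] [0.4 0.3 0. ]
(array([ -13.1, -178.2,  267.4]), np.float64(-0.293)) (array([   1.9, -619.5,  557.3]), np.float64(-0.293))
```

```bash
python3 -m crank '[{"dx":0,"dy":-20,"dz":29,"spin":-0.06,"grip":-1},{"dx":0,"dy":-40,"dz":58,"spin":-0.12,"grip":-1},{"dx":0,"dy":-60,"dz":87,"spin":-0.18,"grip":-1},{"dx":0,"dy":-80,"dz":116,"spin":-0.24,"grip":-1},{"dx":0,"dy":-100,"dz":145,"spin":-0.293,"grip":-1}]' 20
python3 -c "
from plant import ctrl
from h import *
o=ctrl.get_obs();print(o['t'],o['joints'].round(3),o['contact_force'].round(1))
print(togo(o,[.42,.35,.39]),togo(o,[.55,-.106,.38]))"
```

```text
t: 1.43
tcp_pos: [0.3062, 0.5089, 0.3879]
eef_rot: [0.006, 1.568, 0.011]
contact_force: [1.6, -0.9, -0.2]
width: 0.0853
1.4333 [-1.105  0.353 -0.002  1.395 -0.002  1.383  0.467] [ 1.6 -0.9 -0.2]
(array([  -3.5, -159.2,  113.3]), np.float64(0.003)) (array([   1.9, -615.7,  241.9]), np.float64(0.003))
```

```bash
python3 -m crank '[{"dx":0,"dy":-32,"dz":21,"spin":0,"grip":-1},{"dx":0,"dy":-64,"dz":42,"spin":0,"grip":-1},{"dx":0,"dy":-96,"dz":63,"spin":0,"grip":-1},{"dx":0,"dy":-128,"dz":84,"spin":0,"grip":-1},{"dx":0,"dy":-160,"dz":105,"spin":0,"grip":-1}]' 20
python3 -m crank '[{"dx":0,"dy":-36,"dz":14,"spin":0,"grip":-1},{"dx":0,"dy":-72,"dz":28,"spin":0,"grip":-1},{"dx":0,"dy":-108,"dz":42,"spin":0,"grip":-1},{"dx":0,"dy":-144,"dz":56,"spin":0,"grip":-1},{"dx":0,"dy":-180,"dz":70,"spin":0,"grip":-1}]' 20
python3 -c "
from plant import ctrl
from h import *
o=ctrl.get_obs();print(o['t'],o['joints'].round(3),o['contact_force'].round(1))
print(togo(o,[.55,-.106,.38]))"
```

```text
t: 1.85
tcp_pos: [0.4124, 0.3474, 0.3866]
eef_rot: [0.006, 1.567, 0.011]
contact_force: [0.3, 0.2, -0.4]
width: 0.0856
t: 2.27
tcp_pos: [0.4832, 0.1658, 0.3851]
eef_rot: [0.007, 1.567, 0.012]
contact_force: [0.6, 0.7, 0.0]
width: 0.0853
2.2667 [-0.545  0.218  0.167  1.601 -0.047  1.318  1.204] [0.6 0.7 0. ]
(array([   2.1, -272. ,   65.9]), np.float64(0.003))
```

```bash
python3 -m crank '[{"dx":0,"dy":-35,"dz":8,"spin":0,"grip":-1},{"dx":0,"dy":-70,"dz":17,"spin":0,"grip":-1},{"dx":0,"dy":-105,"dz":26,"spin":0,"grip":-1},{"dx":0,"dy":-140,"dz":34,"spin":0,"grip":-1},{"dx":0,"dy":-170,"dz":42,"spin":0,"grip":-1}]' 20
python3 -m crank '[{"dx":0,"dy":-30,"dz":7,"spin":0,"grip":-1},{"dx":0,"dy":-60,"dz":14,"spin":0,"grip":-1},{"dx":0,"dy":-85,"dz":20,"spin":0,"grip":-1},{"dx":0,"dy":-100,"dz":24,"spin":0,"grip":-1},{"dx":0,"dy":-100,"dz":24,"spin":0,"grip":-1}]' 20
python3 - <<'E'
from plant import ctrl
from h import *
o=ctrl.get_obs();print(o['t'],o['joints'].round(3),o['contact_force'].round(1))
print(togo(o,[.552,-.106,.2155-.0187+.003]))
for n in ("scene","top"):
    p=ctrl.snapshot(n); cv2.imwrite(f"pics/{n}1.png",p["frame"][:,:,::-1])
    print(proj(p,o["tcp_pos"]))
E
```

```text
t: 2.68
tcp_pos: [0.5257, -0.0069, 0.3835]
eef_rot: [0.007, 1.566, 0.01]
contact_force: [0.8, -0.1, 0.5]
width: 0.0854
t: 3.1
tcp_pos: [0.5498, -0.1111, 0.3823]
eef_rot: [0.01, 1.566, 0.004]
contact_force: [-1.0, -0.8, -0.4]
width: 0.0853
3.1 [-0.095  0.315  0.314  1.49  -0.108  1.35   1.796] [-1.  -0.8 -0.4]
(array([182.5,   3.4,   1.3]), np.float64(-0.004))
[309.79260422  50.08325423]
[348.54857901 139.69071699]
```

View pics/scene1.png

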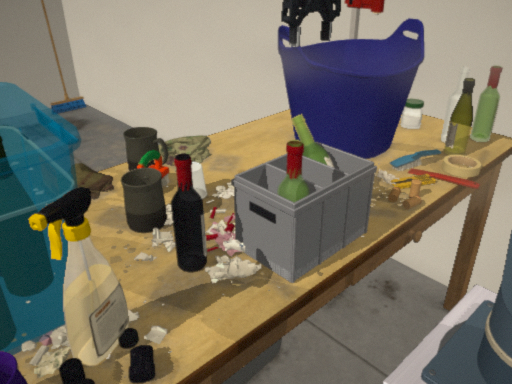

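View pics/top1.png

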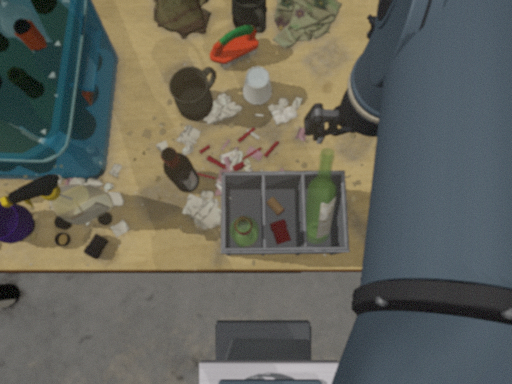

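```bash
python3 -m crank '[{"dx":30,"dy":1,"dz":1,"spin":0,"grip":-1},{"dx":60,"dy":3,"dz":2,"spin":0,"grip":-1},{"dx":90,"dy":4,"dz":3,"spin":0,"grip":-1},{"dx":120,"dy":4,"dz":3,"spin":0,"grip":-1},{"dx":130,"dy":4,"dz":3,"spin":0,"grip":-1}]' 20
python3 - <<'E'
from plant import ctrl
from h import *
o=ctrl.get_obs();print(o['t'],o['joints'].round(3),o['contact_force'].round(1))
print(togo(o,[.554,-.106,.194]))
p=ctrl.snapshot("scene"); cv2.imwrite("pics/scene2.png",cv2.resize(p["frame"][:250,190:420,::-1],None,fx=2.4,fy=2.4,interpolation=cv2.INTER_CUBIC))
p=ctrl.snapshot("top"); cv2.imwrite("pics/top2.png",cv2.resize(p["frame"][80:280,190:400,::-1],None,fx=2.4,fy=2.4,interpolation=cv2.INTER_CUBIC))
E
```

```text
t: 3.62
tcp_pos: [0.5515, -0.099, 0.2486]
eef_rot: [0.008, 1.572, 0.013]
contact_force: [-0.4, 1.1, -0.0]
width: 0.0855
3.6167 [-0.092  0.403  0.285  1.724 -0.143  1.037  1.818] [-0.4  1.1 -0. ]
(array([54.5, -7.7,  2.6]), np.float64(0.003))
```

View pics/scene2.png

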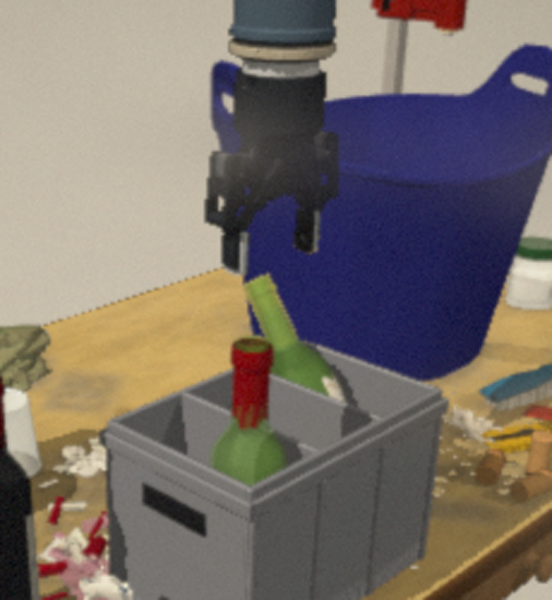

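View pics/top2.png

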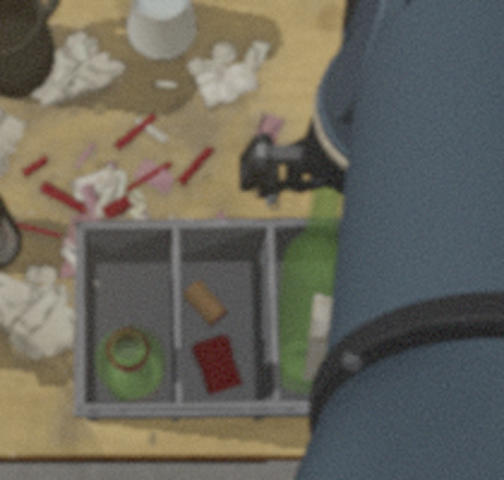

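```bash
python3 -m crank '[{"dx":18,"dy":-4,"dz":2,"spin":0,"grip":-1},{"dx":36,"dy":-7,"dz":2,"spin":0,"grip":-1},{"dx":50,"dy":-7,"dz":2,"spin":0,"grip":-1},{"dx":53,"dy":-7,"dz":2,"spin":0,"grip":-1},{"dx":53,"dy":-7,"dz":2,"spin":0,"grip":-1}]' 20
python3 - <<'E'
from plant import ctrl
from h import *
o=ctrl.get_obs();print(o['t'],o['joints'].round(3),o['contact_force'].round(1))
print(togo(o,[.554,-.106,.194]))
p=ctrl.snapshot("scene"); cv2.imwrite("pics/scene3.png",cv2.resize(p["frame"][60:220,240:400,::-1],None,fx=3.5,fy=3.5,interpolation=cv2.INTER_CUBIC))
for y in (.047,-.047): print((proj(p,o["tcp_pos"]+[0,y,.013])-[240,60])*3.5)
E
```

```text
t: 4.13
tcp_pos: [0.555, -0.106, 0.199]
eef_rot: [0.008, 1.569, 0.012]
contact_force: [1.3, -0.4, -0.8]
width: 0.0854
4.1333 [-0.068  0.458  0.271  1.784 -0.165  0.922  1.85 ] [ 1.3 -0.4 -0.8]
(array([ 4.9, -0.1, -1. ]), np.float64(0.003))
[167.39292081 263.70568072]
[268.06312213 225.75133423]
```

View pics/scene3.png

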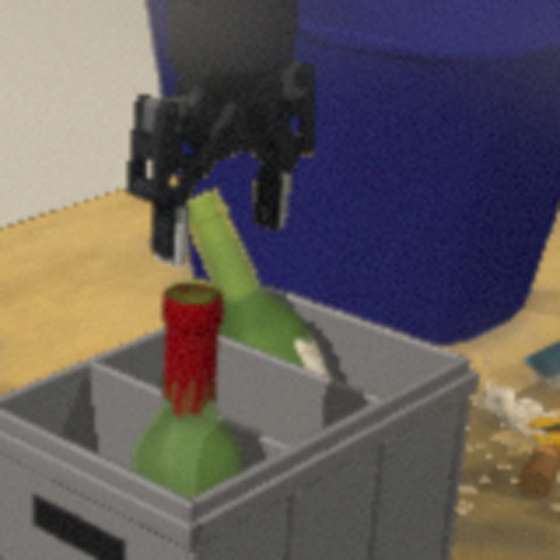

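```bash
python3 -m crank '[{"dx":4,"dy":-1,"dz":-1,"spin":0,"grip":-1},{"dx":4,"dy":-1,"dz":-1,"spin":0,"grip":0},{"dx":4,"dy":-1,"dz":-1,"spin":0,"grip":0.2},{"dx":4,"dy":-1,"dz":-1,"spin":0,"grip":0.3},{"dx":4,"dy":-1,"dz":-1,"spin":0,"grip":0.5}]' 20
python3 -m crank '[{"dx":0,"dy":0,"dz":0,"spin":0,"grip":1},{"dx":0,"dy":0,"dz":0,"spin":0,"grip":1},{"dx":0,"dy":0,"dz":0,"spin":0,"grip":1},{"dx":0,"dy":0,"dz":0,"spin":0,"grip":1}]' 20
python3 - <<'E'
from plant import ctrl
from h import *
o=ctrl.get_obs();print(o['t'],o['width'],o['contact_force'].round(1),o['torque'].round(2))
p=ctrl.snapshot("scene"); cv2.imwrite("pics/scene4.png",cv2.resize(p["frame"][60:220,240:400,::-1],None,fx=3.5,fy=3.5,interpolation=cv2.INTER_CUBIC))
p=ctrl.snapshot("top"); cv2.imwrite("pics/top4.png",cv2.resize(p["frame"][80:280,190:400,::-1],None,fx=2.4,fy=2.4,interpolation=cv2.INTER_CUBIC))
E
```

```text
t: 4.6
tcp_pos: [0.5545, -0.1071, 0.1959]
eef_rot: [0.008, 1.568, 0.012]
contact_force: [0.9, -1.1, 0.2]
width: 0.0386
t: 4.93
tcp_pos: [0.5546, -0.1072, 0.196]
eef_rot: [0.007, 1.568, 0.012]
contact_force: [-0.2, 0.7, 1.9]
width: 0.0269
4.9333 0.026897601860082204 [-0.2  0.7  1.9] [-0.05 -0.01  0.07]
```

View pics/scene4.png

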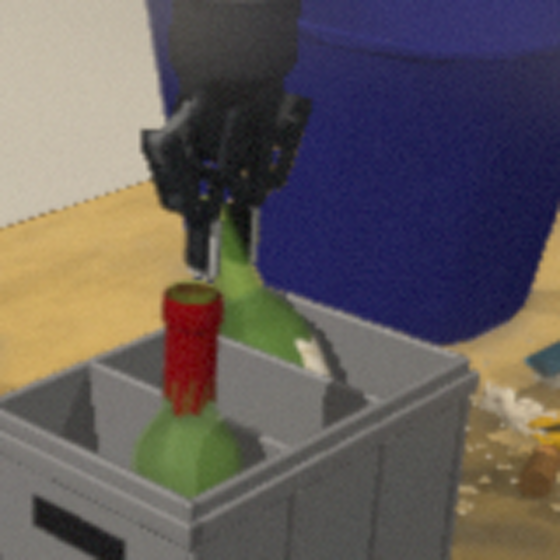

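View pics/top4.png

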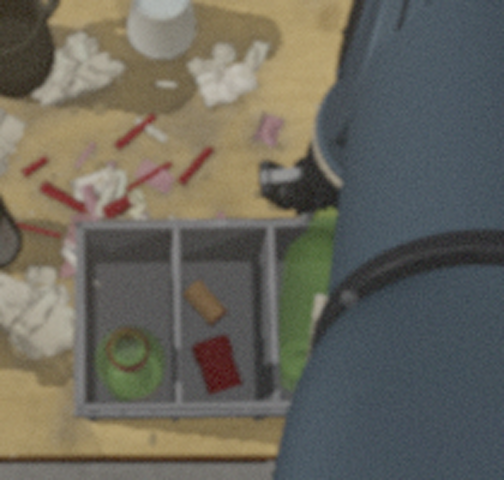

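```bash
python3 -m crank '[{"dx":-4,"dy":0,"dz":-8,"spin":0,"grip":1},{"dx":-8,"dy":0,"dz":-17,"spin":0,"grip":1},{"dx":-11,"dy":0,"dz":-26,"spin":0,"grip":1},{"dx":-14,"dy":0,"dz":-34,"spin":0,"grip":1},{"dx":-14,"dy":0,"dz":-34,"spin":0,"grip":1}]' 20
python3 - <<'E'
from plant import ctrl
from h import *
o=ctrl.get_obs();print(o['t'],o['width'],o['contact_force'].round(1),o['torque'].round(2))
p=ctrl.snapshot("scene"); cv2.imwrite("pics/scene5.png",cv2.resize(p["frame"][60:220,240:400,::-1],None,fx=3.5,fy=3.5,interpolation=cv2.INTER_CUBIC))
p=ctrl.snapshot("top"); cv2.imwrite("pics/top5.png",cv2.resize(p["frame"][80:280,190:400,::-1],None,fx=2.4,fy=2.4,interpolation=cv2.INTER_CUBIC))
E
```

```text
t: 5.45
tcp_pos: [0.5185, -0.1077, 0.2106]
eef_rot: [0.008, 1.568, 0.011]
contact_force: [0.7, 0.1, -3.1]
width: 0.0269
5.45 0.026862937805627037 [ 0.7  0.1 -3.1] [-0.05 -0.15 -0.02]
```

View pics/scene5.png

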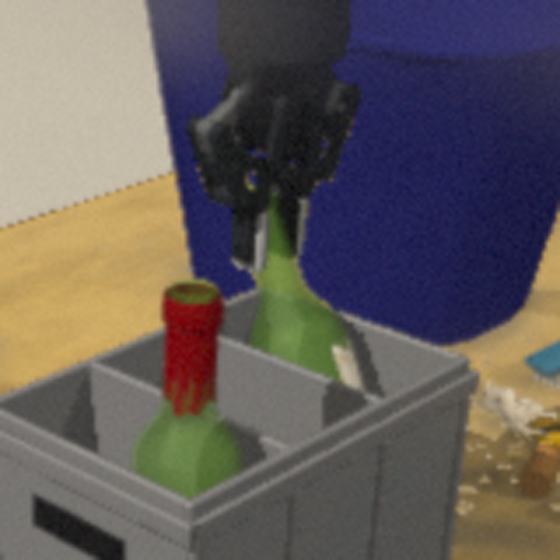

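View pics/top5.png

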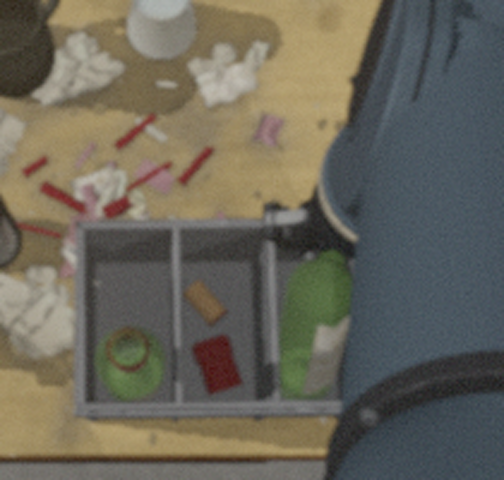

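```bash
python3 -m crank '[{"dx":-2,"dy":0,"dz":-9,"spin":0,"grip":1},{"dx":-4,"dy":0,"dz":-18,"spin":0,"grip":1},{"dx":-6,"dy":0,"dz":-27,"spin":0,"grip":1},{"dx":-7,"dy":0,"dz":-36,"spin":0,"grip":1},{"dx":-8,"dy":0,"dz":-45,"spin":0,"grip":1}]' 20
python3 - <<'E'
from plant import ctrl
from h import *
o=ctrl.get_obs();print(o['t'],o['width'],o['contact_force'].round(1),o['torque'].round(2))
p=ctrl.snapshot("scene"); cv2.imwrite("pics/scene6.png",cv2.resize(p["frame"][60:220,240:400,::-1],None,fx=3.5,fy=3.5,interpolation=cv2.INTER_CUBIC))
p=ctrl.snapshot("top"); cv2.imwrite("pics/top6.png",cv2.resize(p["frame"][80:280,190:400,::-1],None,fx=2.4,fy=2.4,interpolation=cv2.INTER_CUBIC))
E
```

```text
t: 5.97
tcp_pos: [0.4746, -0.1077, 0.2186]
eef_rot: [0.008, 1.566, 0.012]
contact_force: [1.9, -0.4, 0.4]
width: 0.0269
5.9667 0.02685734300287222 [ 1.9 -0.4  0.4] [-0.02 -0.69  0.02]
```

View pics/scene6.png

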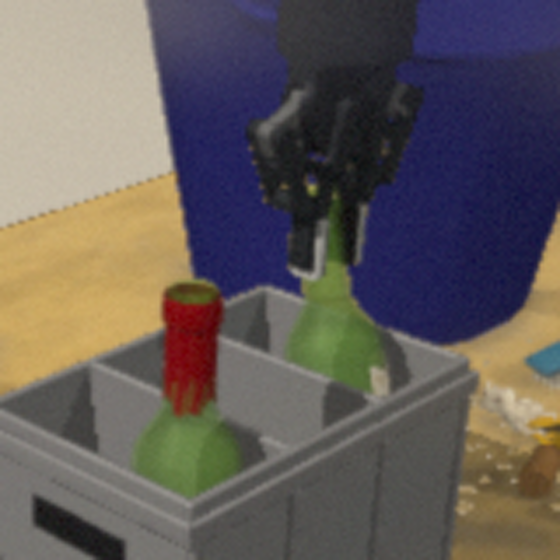

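View pics/top6.png

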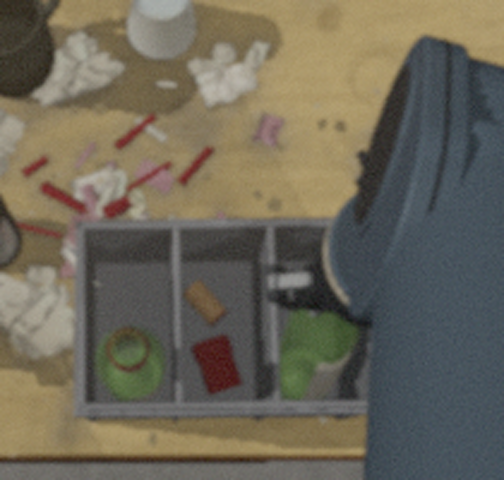

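```bash
python3 -m crank '[{"dx":0,"dy":0,"dz":-8,"spin":0,"grip":1},{"dx":0,"dy":0,"dz":-16,"spin":0,"grip":1},{"dx":0,"dy":0,"dz":-24,"spin":0,"grip":1},{"dx":0,"dy":0,"dz":-32,"spin":0,"grip":1},{"dx":0,"dy":0,"dz":-36,"spin":0,"grip":1}]' 20
python3 - <<'E'
from plant import ctrl
from h import *
o=ctrl.get_obs();print(o['t'],o['width'],o['contact_force'].round(1),o['torque'].round(2))
p=ctrl.snapshot("scene"); cv2.imwrite("pics/scene7.png",cv2.resize(p["frame"][60:220,240:400,::-1],None,fx=3.5,fy=3.5,interpolation=cv2.INTER_CUBIC))
p=ctrl.snapshot("top"); cv2.imwrite("pics/top7.png",cv2.resize(p["frame"][80:280,190:400,::-1],None,fx=2.4,fy=2.4,interpolation=cv2.INTER_CUBIC))
E
```

```text
t: 6.48
tcp_pos: [0.4358, -0.1078, 0.2181]
eef_rot: [0.009, 1.569, 0.011]
contact_force: [1.8, -0.4, -3.2]
width: 0.0268
6.4833 0.026808013758793194 [ 1.8 -0.4 -3.2] [-0.09 -0.47  0.04]
```

View pics/scene7.png

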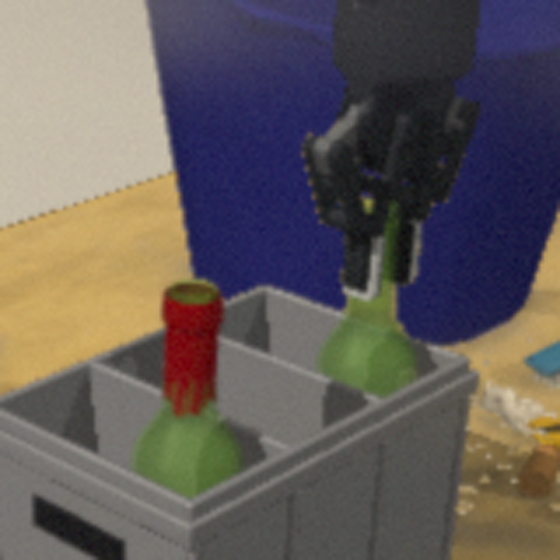

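View pics/top7.png

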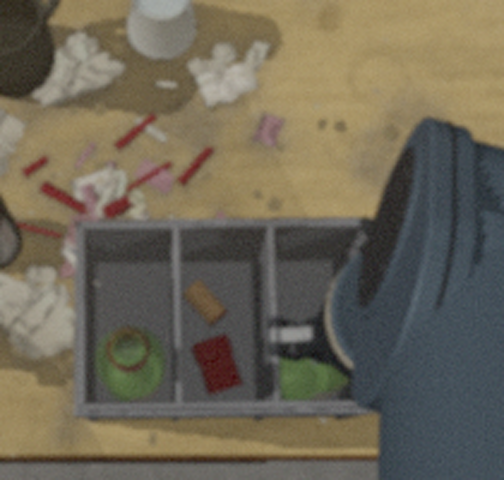

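Run:
```python
from plant import ctrl
from h import *
o=ctrl.get_obs()
p=ctrl.snapshot("scene"); a=p["frame"][60:220,240:400].astype(int)
hsv=cv2.cvtColor(p["frame"],cv2.COLOR_RGB2HSV)
m=cv2.inRange(hsv,(35,60,40),(75,255,255))
for r in range(132,176,3):
    c=np.where(m[r,325:375])[0]+325; print(r,c.min() if len(c) else None,c.max() if len(c) else None,len(c),end=" | ")
# model silhouettes
def sil(th,G):
    ax=np.array([np.sin(th),0,np.cos(th)]);e1=np.array([np.cos(th),0,-np.sin(th)]);e2=np.array([0,1,0])
    base=G-ax*.21; out={}
    M=np.zeros(m.shape,np.uint8)
    pts=[]
    for s0,s1,r in((0,.148,.03),(.185,.24,.014)):
        q=[base+ax*s+r*(np.cos(t)*e1+np.sin(t)*e2) for s in (s0,s1) for t in np.linspace(0,6.28,60)]
        cv2.fillConvexPoly(M,cv2.convexHull(proj(p,np.array(q)).astype(np.float32)).astype(np.int32),255)
    return M
g=o["tcp_pos"]+[0,0,.021]
print()
for d in (-5,0,5,10):
    M=sil(np.radians(d),g); c1=np.where(M[148])[0]; c2=np.where(M[170])[0]
    print(d,c1.min(),c1.max(),c2.min(),c2.max())
```

```text
132 350 352 3 | 135 349 352 4 | 138 349 352 4 | 141 348 350 3 | 144 347 350 4 | 147 340 350 11 | 150 338 350 13 | 153 336 352 17 | 156 334 355 22 | 159 332 357 26 | 162 331 358 28 | 165 331 358 28 | 168 336 357 22 | 171 343 352 10 | 174 None None 0 | Traceback (most recent call last):
  File "<stdin>", line 23, in <module>
    return umr_minimum(a, axis, None, out, keepdims, initial, where)
ValueError: zero-size array to reduction operation minimum which has no identity
```

Run:
```python
from plant import ctrl
from h import *
import pickle
S,T=pickle.load(open("cams.pkl","rb"));o=ctrl.get_obs()
g=o["tcp_pos"]+[0,0,.021]
for d in (-5,0,5,10):
    th=np.radians(d);ax=np.array([np.sin(th),0,np.cos(th)])
    print(d,proj(S,np.array([g+.01*ax,g,g-.03*ax,g-.062*ax])).round(1).tolist())
x=np.array([.435,.053,.236]);print(proj(S,np.array([x,x-[0,0,.03],x-[0,0,.062]])))
```

```text
-5 [[349.0, 127.7], [348.2, 132.3], [345.8, 145.8], [343.4, 159.7]]
0 [[348.7, 127.6], [348.2, 132.3], [346.9, 146.2], [345.5, 160.6]]
5 [[348.3, 127.5], [348.2, 132.3], [347.9, 146.5], [347.7, 161.3]]
10 [[347.9, 127.4], [348.2, 132.3], [349.0, 146.7], [349.8, 161.8]]
[[293.93561184 157.26418131]
 [293.39404841 172.35943918]
 [292.83666348 187.89569718]]
```

```bash
python3 -m crank '[{"dx":0,"dy":0,"dz":-3,"spin":0,"grip":1},{"dx":0,"dy":0,"dz":-6,"spin":0,"grip":1},{"dx":1,"dy":0,"dz":-6,"spin":0,"grip":1},{"dx":2,"dy":0,"dz":-6,"spin":0,"grip":1}]' 20
python3 -c "
from plant import ctrl
o=ctrl.get_obs();print(o['contact_force'].round(1),o['torque'].round(2))"
python3 -m crank '[{"dx":1,"dy":0,"dz":0,"spin":0,"grip":1},{"dx":2,"dy":0,"dz":0,"spin":0,"grip":1},{"dx":2,"dy":0,"dz":0,"spin":0,"grip":1}]' 20
python3 - <<'E'
from plant import ctrl
from h import *
o=ctrl.get_obs();print(o['t'],o['width'],o['contact_force'].round(1),o['torque'].round(2))
p=ctrl.snapshot("scene"); cv2.imwrite("pics/scene8.png",cv2.resize(p["frame"][60:220,240:400,::-1],None,fx=3.5,fy=3.5,interpolation=cv2.INTER_CUBIC))
hsv=cv2.cvtColor(p["frame"],cv2.COLOR_RGB2HSV)
m=cv2.inRange(hsv,(35,60,40),(75,255,255))
for r in range(132,176,3):
    c=np.where(m[r,325:375])[0]+325; print(r,c.min() if len(c) else None,c.max() if len(c) else None,len(c),end=" | ")
E
```

```text
t: 6.97
tcp_pos: [0.4316, -0.1079, 0.2172]
eef_rot: [0.009, 1.566, 0.012]
contact_force: [-3.4, 1.6, 27.3]
width: 0.0271
[-3.4  1.6 27.3] [0.41 0.6  0.07]
t: 7.22
tcp_pos: [0.4329, -0.1081, 0.217]
eef_rot: [0.009, 1.563, 0.012]
contact_force: [-2.9, 1.2, 22.0]
width: 0.0269
7.2167 0.02685279782894042 [-2.9  1.2 22. ] [0.37 0.72 0.04]
132 351 353 3 | 135 351 353 3 | 138 350 353 4 | 141 350 352 3 | 144 350 351 2 | 147 341 351 11 | 150 340 351 12 | 153 337 353 17 | 156 335 356 22 | 159 333 358 26 | 162 332 359 28 | 165 332 359 28 | 168 336 358 23 | 171 343 352 10 | 174 None None 0 |
```

View pics/scene8.png

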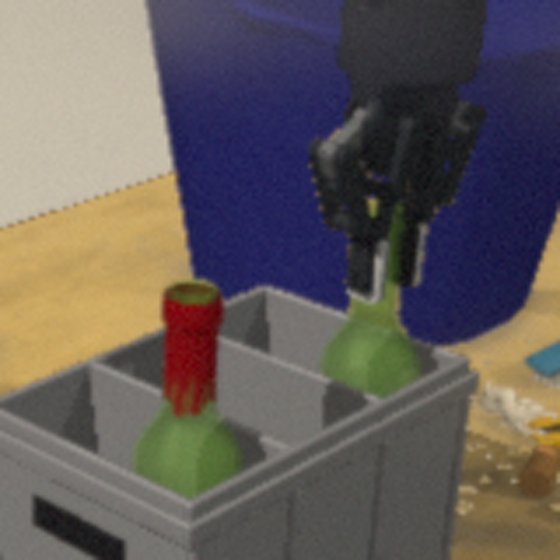

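```bash
python3 -m crank '[{"dx":0,"dy":0,"dz":0,"spin":0,"grip":1},{"dx":0,"dy":0,"dz":0,"spin":0,"grip":1}]' 20
python3 - <<'E'
from plant import ctrl
from h import *
o=ctrl.get_obs();print(o['t'],o['width'],o['contact_force'].round(1),o['torque'].round(2))
E
```

```text
t: 7.43
tcp_pos: [0.4328, -0.1081, 0.2171]
eef_rot: [0.009, 1.563, 0.012]
contact_force: [-1.6, 0.2, 0.5]
width: 0.0271
7.4333 0.027060279991947937 [-1.6  0.2  0.5] [-0.03  0.11  0.01]
```

```bash
python3 -m crank '[{"dx":0,"dy":0,"dz":0,"spin":0,"grip":0.33},{"dx":0,"dy":0,"dz":0,"spin":0,"grip":0.28},{"dx":0,"dy":0,"dz":0,"spin":0,"grip":0.23},{"dx":0,"dy":0,"dz":0,"spin":0,"grip":0.18},{"dx":0,"dy":0,"dz":0,"spin":0,"grip":0.1}]' 20
python3 - <<'E'
from plant import ctrl
from h import *
o=ctrl.get_obs();print(o['t'],o['width'],o['contact_force'].round(1),o['torque'].round(2))
p=ctrl.snapshot("scene"); cv2.imwrite("pics/scene9.png",cv2.resize(p["frame"][60:220,240:400,::-1],None,fx=3.5,fy=3.5,interpolation=cv2.INTER_CUBIC))
hsv=cv2.cvtColor(p["frame"],cv2.COLOR_RGB2HSV)
m=cv2.inRange(hsv,(35,60,40),(75,255,255))
for r in range(120,176,3):
    c=np.where(m[r,325:375])[0]+325; print(r,c.min() if len(c) else None,c.max() if len(c) else None,len(c),end=" | ")
E
```

```text
t: 7.85
tcp_pos: [0.4328, -0.1081, 0.217]
eef_rot: [0.009, 1.563, 0.012]
contact_force: [-0.9, 0.7, -0.1]
width: 0.0385
7.85 0.03854696865700443 [-0.9  0.7 -0.1] [-0.01 -0.03 -0.03]
120 354 357 4 | 123 350 357 8 | 126 349 357 9 | 129 350 357 8 | 132 349 356 8 | 135 349 356 8 | 138 349 356 8 | 141 348 353 6 | 144 348 353 6 | 147 342 353 11 | 150 342 353 12 | 153 340 354 15 | 156 338 356 19 | 159 335 359 25 | 162 333 360 28 | 165 333 361 29 | 168 336 358 23 | 171 343 352 10 | 174 None None 0 |
```

View pics/scene9.png

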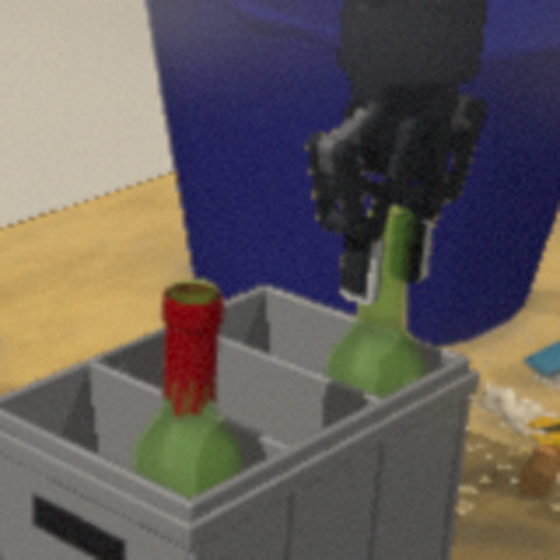

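```bash
python3 -m crank '[{"dx":0,"dy":0,"dz":0,"spin":0,"grip":-0.1},{"dx":0,"dy":0,"dz":0,"spin":0,"grip":-0.4},{"dx":0,"dy":0,"dz":0,"spin":0,"grip":-0.6},{"dx":0,"dy":0,"dz":0,"spin":0,"grip":-0.6}]' 20
python3 -m crank '[{"dx":-8,"dy":0,"dz":0,"spin":0,"grip":-0.6},{"dx":-24,"dy":0,"dz":0,"spin":0,"grip":-0.6},{"dx":-45,"dy":0,"dz":0,"spin":0,"grip":-0.6},{"dx":-70,"dy":0,"dz":0,"spin":0,"grip":-0.6},{"dx":-100,"dy":0,"dz":0,"spin":0,"grip":-0.6}]' 20
python3 - <<'E'
from plant import ctrl
from h import *
o=ctrl.get_obs();print(o['t'],o['joints'].round(2),o['contact_force'].round(1))
p=ctrl.snapshot("scene"); cv2.imwrite("pics/scene10.png",cv2.resize(p["frame"][60:220,240:400,::-1],None,fx=3.5,fy=3.5,interpolation=cv2.INTER_CUBIC))
E
```

```text
t: 8.23
tcp_pos: [0.4328, -0.1081, 0.217]
eef_rot: [0.009, 1.563, 0.012]
contact_force: [-0.1, 0.0, -1.2]
width: 0.0678
t: 8.65
tcp_pos: [0.4312, -0.1094, 0.3179]
eef_rot: [0.009, 1.565, 0.011]
contact_force: [1.7, -0.4, 0.5]
width: 0.0684
8.65 [-0.11  0.15  0.31  1.87 -0.07  1.12  1.8 ] [ 1.7 -0.4  0.5]
```

View pics/scene10.png

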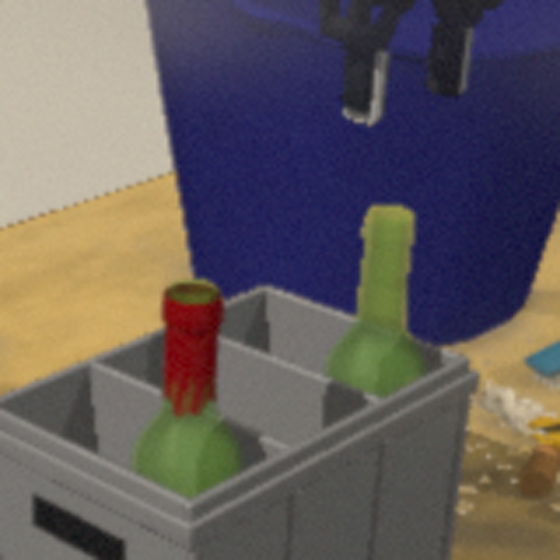

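```bash
python3 -m crank '[{"dx":-20,"dy":15,"dz":10,"spin":0,"grip":-0.6},{"dx":-40,"dy":45,"dz":30,"spin":0,"grip":-0.6},{"dx":-60,"dy":80,"dz":50,"spin":0,"grip":-0.6},{"dx":-70,"dy":110,"dz":80,"spin":0,"grip":-0.6},{"dx":-70,"dy":130,"dz":100,"spin":0,"grip":-0.6}]' 20
python3 -m crank '[{"dx":0,"dy":30,"dz":30,"spin":0,"grip":-0.6},{"dx":0,"dy":60,"dz":60,"spin":0,"grip":-0.6},{"dx":0,"dy":90,"dz":90,"spin":0,"grip":-0.6},{"dx":0,"dy":110,"dz":100,"spin":0,"grip":-0.6},{"dx":0,"dy":120,"dz":100,"spin":0,"grip":-0.6}]' 20
python3 - <<'E'
from plant import ctrl
from h import *
o=ctrl.get_obs();print(o['t'],o['contact_force'].round(1))
p=ctrl.snapshot("scene"); cv2.imwrite("pics/scene11.png",cv2.resize(p["frame"][60:220,240:400,::-1],None,fx=3.5,fy=3.5,interpolation=cv2.INTER_CUBIC))
q=ctrl.snapshot("top"); cv2.imwrite("pics/top11.png",cv2.resize(q["frame"][80:280,190:400,::-1],None,fx=3,fy=3,interpolation=cv2.INTER_CUBIC))
E
```

```text
t: 9.12
tcp_pos: [0.5342, 0.0215, 0.3999]
eef_rot: [0.009, 1.552, 0.013]
contact_force: [0.5, -0.1, -0.0]
width: 0.0685
t: 9.53
tcp_pos: [0.6355, 0.1464, 0.4017]
eef_rot: [0.006, 1.553, 0.016]
contact_force: [-1.3, 0.7, -1.0]
width: 0.0684
9.5333 [-1.3  0.7 -1. ]
```

View pics/scene11.png

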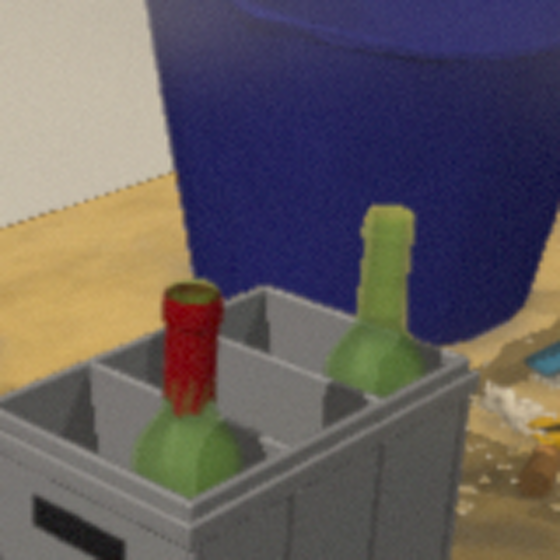

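View pics/top11.png

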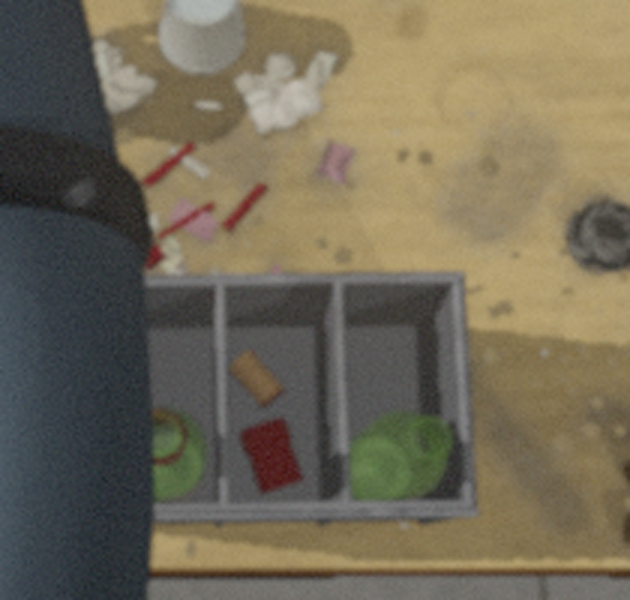

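Run:
```python
from h import *
import pickle
S,T=pickle.load(open("cams.pkl","rb"))
ct=lambda a:np.array(a)/3+[190,80]
cs=lambda a:np.array(a)/3.5+[240,60]
m,e=tri([T,S],[ct([431,437]),cs([389,211])]);print("mouth",m,e.round(1))
for y in(-.103,-.108): 
  for z in (.026,.174,.266):
    print(y,z,(proj(T,[.428,y,z])-[190,80])*3,(proj(S,[.428,y,z])-[240,60])*3.5)
```

```text
mouth [ 0.43004589 -0.10500976  0.26672595] [-0.1 -0.2  0.2  0. ]
-0.103 0.026 [369.65712524 473.60786727] [355.01244595 576.76778604]
-0.103 0.174 [401.21089669 455.2088131 ] [375.8779247  363.63030601]
-0.103 0.266 [427.10343044 440.11083561] [390.51823539 214.08190763]
-0.108 0.026 [376.12405398 473.59586296] [359.9071762 573.7579509]
-0.108 0.174 [408.8162896 455.1938338] [381.07369631 361.08891686]
-0.108 0.266 [435.64337244 440.09322195] [395.91943445 211.92746885]
```

```bash
python3 -c "
from plant import ctrl
print(ctrl.finish_job(), ctrl.get_obs()['t'])"
```

```text
the job is handed in; nothing more can be done
the job is handed in; nothing more can be done
```

The slumped bottle now stands upright by itself on the floor of its own slot, and I handed the job in after about 10 s of robot time. I pinched its neck at 20 N and swung it upright about its foot. I then pressed it lightly onto the floor (up to 27 N measured at the wrist), let that force drop to about zero, opened the gripper and moved clear.

**Which bottle:** I took the uncapped one leaning in the bin (scene picture pixels 306,149; top picture 321,204). The red-capsule bottle standing in the bin, the black look-alike at scene 185,221 and the green bottles at the right of the table were left alone.

**Final checks:**
- **Height and tilt:** both cameras together put the bottle's mouth at (0.430, -0.105, 0.267) m. An upright bottle on the slot floor should reach 0.266 m. Its outline in both views matches an upright bottle to within the roughly 1–2° I could resolve.
- **Other bottle:** the red-capsule bottle looks unmoved in the scene picture. In the last top picture the arm hid part of it.
- **Robot:** touching nothing, with contact force at noise level (under 2 N).

**Things that were off:**
- The first move command was refused because its rows lacked some keys; nothing moved.
- The bottle was still a few degrees off vertical near the end of the swing. It shifted a few millimetres and settled upright when I let go.
- The network's neck position was several pixels off between the two views, so I used my own triangulation and the bin's geometry instead.

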